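Open the takings box by its concealed catch

TASK

Open the wooden takings box on the bar: feel along the inlaid band in the flat deck at its front for the sunken catch plate and press it fully down so that the lid springs up, then push the lid back with the fingers until it stands open past upright and stays there by itself. Do not lift or shift the box, and leave the things around it where they stand.

Things in the scene. Friction and masses are not known exactly. Their poses are not given: they have to be found in the camera images.
- takings_box: Closed wooden cash box with brass corners, 220 mm deep (x), 320 wide (y), 88 high, loose, about 3 kg, on rubber feet. Origin: centre of its underside; x points from the front (robot side at yaw 0) to the hinged back, z up. Its flat top, 88 mm up, is in two parts: the front 88 mm (x -110 to -22 mm) is a fixed rigid deck with the inlaid band in it; behind it lies the lid.
- band_middle (a point): Middle of the top face of the inlaid band, axes as the box. The band is a flat rigid strip of the same wood, 58 mm (x) by 148 mm (y), 0.6 mm lower than the deck. The catch plate lies in it, centred at x = 0 and anywhere from y = -40 to +40 mm of this point, different every time and not reported: look for its square outline or feel for it.
- catch_plate (a joint): Travel of the catch plate, m: 0 at rest, 0.005 fully down. It is a square wooden plate, 44 x 44 mm, in a 47 x 47 mm opening of the band, its face sunk 2.5 mm below the band's. It moves straight down on a spring (about 1.2 N at first, 3 to 4 N fully down) and comes back up when let go. The lid is released at 0.0025 to 0.004.
- cash_lid (a joint): Lid angle, rad: 0 shut, level with the deck; 1.57 upright; 2.0 leaning back on its stop. Bolted until the catch plate is pressed; then a spring strut throws it up to about 0.97 and holds it there. Above that it swings with light friction (board of 0.2 kg): let go well short of upright it falls back onto the strut; from 1.6 on it stays open.
- lid_front_edge (a point): Middle of the lid's front edge, half-way through its 10 mm thickness; moves with the lid, 119 mm from the hinge axis. The lid is a plain wooden board 293 mm wide (y). Shut, this point is at x = -19 mm, z = +83 mm from the box's origin.
- lid_hinge (a point): Middle of the lid's hinge axis, at the back of the box's top (x = +100, z = +88 mm from the box's origin), axes as the box. The axis runs along the box's y; as the lid opens its front edge moves up and then toward +x.
- shot_glass: Small empty glass, 48 mm wide and 61 mm high, standing to the left of the box. Origin: centre of its foot. To be left alone.
- demitasse: Small white ceramic cup with an ear, 65 x 83 x 53 mm, standing to the right of the box. Origin: centre of its foot. To be left alone.
- drip_timer: Square kitchen timer, 58 x 62 x 18 mm, lying to the left of the box. Origin: centre of its underside. To be left alone.
- cupping_spoon: Steel spoon, 130 x 26 x 11 mm, lying to the right of the box. Origin: centre of its underside. To be left alone.

How it is judged:
By the outcome, as a careful person would: the job done as asked, in the order asked, and still so for the second after the job is handed in, with the robot touching nothing.
It also fails if it takes over 54 s, if anything falls off the work surface, if the arm or the gripper's body presses on something with over 40 N, if the wrist force passes 120 N, or if a joint passes its speed limit or range.

ROBOT

A 6-joint arm with a two-finger parallel gripper is mounted at the origin on a cart in front of the work surface, level with it; the furniture and walls round the work are solid. World frame = base frame: x ahead of the robot, y to its left, z up, the work surface at z = 0. Lengths are in mm, angles in rad, forces in N, time in s.
With the tool pointing down it reaches from about 275 to 750 mm from the base axis. Payload 10.2 kg.
Tool frame: the origin (TCP) lies between the finger pads; the fingertips stand 11 mm ahead of it and the grasp point (between the pads) lies 8 mm behind it; z points along the fingers, y is the line along which they close (so a half turn about z gives the same grasp; the last joint's range is limited). The gripper opens to 85 mm and grips with 20 to 120 N. Pads are 22 mm wide; open, the fingers measure 114 mm over their backs; the gripper's body (76 mm by 85 mm) begins 54 mm behind the grasp point. The pads swing forward as they close: fully open they stand 13 mm farther back than shut.
Start: joints at [-1.516, 0.313, 1.498, -0, 1.331, -0.223], TCP at [143.963, -504.882, 242.294] pointing down, gripper open.
Joint ranges: [-2.94, 2.94], [-0.97, 2.17], [0.19, 2.56], [-1.23, 4.37], [0.02, 3.11], [-2.88, 2.88]. Speed limits (rad/s): [2.39, 2.39, 3.01, 3.14, 3.14, 3.14].

INTERFACE

Orientations are given as a unit quaternion [w, x, y, z].
In Python, from rig import sense, eyes, finish_job gives the robot as it stands.
- The arm moves only by the shell command python3 -m jog 'ROWS' [FORCE]. ROWS is JSON, a list of rows, each a list of 7 numbers: the shift along the tool's x, y, z in m, then the turn, a rotation vector about the tool's x, y, z in rad, then the finger opening in m, from 0 to 0.0854. In form: [[dx, dy, dz, rx, ry, rz, gripper], ...]. A call has 1 to 5 rows; each row shifts and turns the commanded pose from where the row before left it, along the tool's axes as they then stand; what a row does not reach is not made up. A row lasts 1/10 s, in which the tool goes at most 50 mm and 8.59 degrees, less where a joint would pass 70% of its speed; a pose out of reach is approached as far as the arm can. A call is refused whole if a number of a shift passes 0.05 or a number of a turn 0.15, either way. A call with a gripper value outside its range is refused whole. The fingers move at their own pace and stop on an object; FORCE is the grip in N (left out, the last holds). Time passes only in rows, so rows that do not move let the fingers close. It gives the time, the measured TCP pose, the force, the opening and the grip force at its end, in the units of the state.
- sense(): the state, without advancing time (a new reading comes with each control period).
- eyes.capture(name): name is "scene" or "top"; returns the picture (400x640x3 uint8, red, green, blue); there is no depth.
- eyes.calibration(name): a dict with "fx", "fy", "cx", "cy" (pixels), "cam_to_world" (4x4, takes a point from camera to world coordinates). Camera axes: x right, y down, z forward; pixel columns grow to the right and rows downward; lengths in mm; the calibration is good to about 2 mm. A picture is of the moment at which its call begins. calibration takes no time and is no camera call.
- finish_job(): hands the job in; it is judged then, once.
The state is a dict: "time_s": time; "joints": joint angles; "dq": joint speeds; "tau": joint torques, N m; "eef_pos": TCP position; "ee_rot": TCP orientation; "force": force on the tool from outside, world axes, zero at the start; "wrist_torque": the same for the moment, N m; "grip_width": opening from 0.0 (shut) to 1.0 (fully open); "grip_force": force on a finger pad.
Only numpy, scipy, OpenCV 4.12 (cv2) and the standard library are available. Lean on these libraries where they do the work, as an engineer would, in place of code of your own. Each camera call takes 0.05 s, during which the arm holds its last target. There are 200 camera calls.

## Working session

There is one attempt and no reset: what is moved stays moved. The work goes in short steps, Python scripts to look and compute and a shell command to move; the robot and the scene stay as the last step left them, time stands still between calls to the robot, and variables do not carry over. Pictures are saved under pics/ and viewed, at most 10 in all, crops included, and the job is handed in when it is done.

```bash
mkdir -p pics; ls; python3 - <<'E'
from rig import sense, eyes
import cv2
for n in("scene","top"):
    im=eyes.capture(n); cv2.imwrite(f"pics/{n}0.png",im[...,::-1]); print(n,eyes.calibration(n))
print(sense())
E
```

```text
pics
scene {'fx': 481.4224452124576, 'fy': 481.4224452124576, 'cx': 330.56011259886884, 'cy': 195.79650462119528, 'cam_to_world': array([[-9.09866570e-01, -2.95825535e-01,  2.90912493e-01,
         1.82493072e+02],
       [-4.14702882e-01,  6.70092284e-01, -6.15628013e-01,
         8.64646929e+02],
       [-1.28197310e-02, -6.80781597e-01, -7.32374270e-01,
         1.00758623e+03],
       [ 0.00000000e+00,  0.00000000e+00,  0.00000000e+00,
         1.00000000e+00]])}
top {'fx': 410.5130402607841, 'fy': 410.5130402607841, 'cx': 326.38606397059806, 'cy': 204.82776753918483, 'cam_to_world': array([[ 2.05649936e-02, -9.98435428e-01,  5.19978551e-02,
         5.20262537e+02],
       [-9.99502759e-01, -2.17746806e-02, -2.28056458e-02,
         8.23952533e+01],
       [ 2.39022014e-02, -5.15030017e-02, -9.98386762e-01,
         9.98118242e+02],
       [ 0.00000000e+00,  0.00000000e+00,  0.00000000e+00,
         1.00000000e+00]])}
{'time_s': 0.1, 'joints': array([-1.51637391e+00,  3.13392952e-01,  1.49835668e+00,  9.68633106e-07,
        1.33100100e+00, -2.23397926e-01]), 'dq': array([ 0.00103005, -0.00101988, -0.00157758,  0.00236614, -0.000461  ,
       -0.00014382]), 'tau': array([ 1.66720551e-03, -4.12906301e+01, -2.60143876e+01, -2.71070776e-04,
        3.04493740e-03,  4.99513519e-06]), 'eef_pos': array([ 143.96414404, -504.65097906,  241.79452597]), 'ee_rot': array([-5.76883341e-04,  9.90367336e-01,  1.38463728e-01,  4.93279567e-05]), 'force': array([-0.18285553,  0.63617453,  0.57240049]), 'wrist_torque': array([0.01114765, 0.02199951, 0.02728338]), 'grip_force': 0.0, 'grip_width': 0.9976885777526224}
```

View pics/scene0.png

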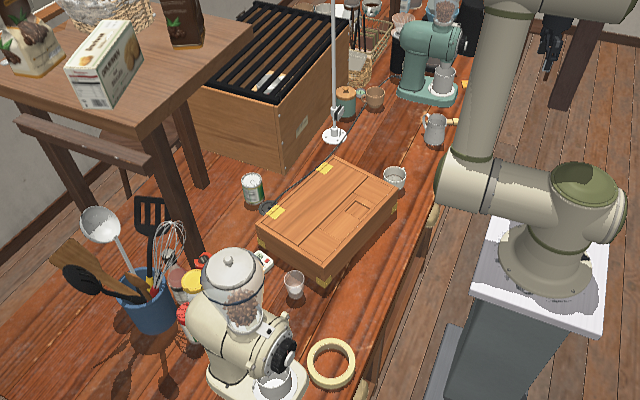

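View pics/top0.png

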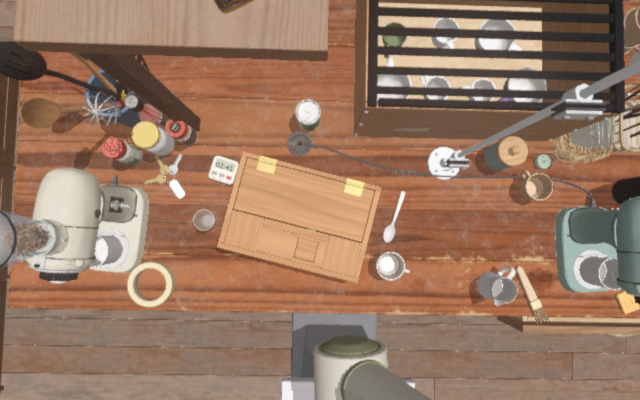

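The box is at about (300,217) in the top view, yawed, with its corners near (245,153), (381,187), (357,282) and (218,248). A square plate outline shows near (308,247) in the top view and (357,208) in the scene view. I'll zoom in on both.

```bash
python3 - <<'E'
import cv2,numpy as np
a=cv2.imread("pics/top0.png")[145:290,210:390]; b=cv2.imread("pics/scene0.png")[145:300,245:410]
a=cv2.resize(a,None,fx=4,fy=4,interpolation=2); b=cv2.resize(b,None,fx=3.8,fy=3.8,interpolation=2)
cv2.imwrite("pics/ca.png",a[:580]);cv2.imwrite("pics/cb.png",b)
E
```

```text
(no output)
```

View pics/ca.png

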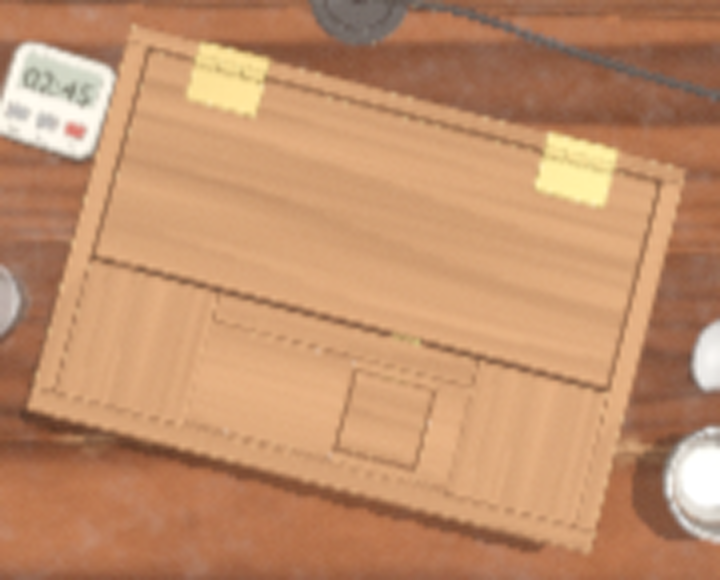

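View pics/cb.png

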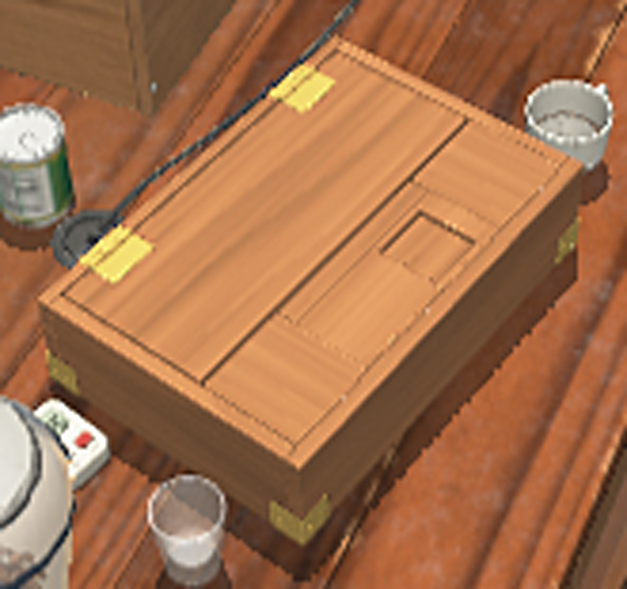

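Crop of the top view: plate centre at (386,419), box corners at (135,27), (685,173), (590,550) and (30,408). Crop of the scene view: plate at (429,247), the same corners at (40,300), (335,40), (580,162) and (298,468). Next I triangulate these.

```bash
cat > h.py <<'E'
from rig import sense, eyes
import numpy as np
from scipy.spatial.transform import Rotation as R
def ray(n,p):
    k=eyes.calibration(n);T=k['cam_to_world']
    d=T[:3,:3]@np.array([(p[0]-k['cx'])/k['fx'],(p[1]-k['cy'])/k['fy'],1]);return T[:3,3],d/np.linalg.norm(d)
def tri(p,q):
    A=np.zeros((3,3));b=np.zeros(3)
    for n,x in(("top",p),("scene",q)):
        o,d=ray(n,x);M=np.eye(3)-np.outer(d,d);A+=M;b+=M@o
    return np.linalg.solve(A,b)
def onz(n,p,z):
    o,d=ray(n,p);return o+d*(z-o[2])/d[2]
E
python3 - <<'E'
from h import *
a=np.array([(135,27),(685,173),(590,550),(30,408),(386,419)])/4+[210,145]
b=np.array([(40,300),(335,40),(580,162),(298,468),(429,247)])/3.8+[245,145]
P=[]
for p,q in zip(a,b):
    t=tri(p,q);P.append(t);print(t.round(1),onz("top",p,88).round(1),onz("scene",q,88).round(1))
P=np.array(P);print(np.linalg.norm(P[0]-P[1]),np.linalg.norm(P[1]-P[2]),np.linalg.norm(P[3]-P[2]),P[:4].mean(0))
x=P[0]+P[1]-P[2]-P[3];yaw=np.arctan2(x[1],x[0]);y=P[0]+P[3]-P[1]-P[2];print(yaw,np.arctan2(-y[0],y[1]))
c=P[:4].mean(0);M=R.from_euler('z',yaw).as_matrix();print(M.T@(P[4]-c))
s=sense();print(R.from_quat(s['ee_rot'][[1,2,3,0]]).as_matrix().round(3))
E
```

```text
[682.7 249.   81. ] [681.9 247.9  88. ] [678.5 253.6  88. ]
[608.7 -61.2  79.8] [607.4 -60.1  88. ] [605.5 -52.8  88. ]
[398.  -10.5  84.4] [397.8 -10.5  88. ] [397.8  -6.8  88. ]
[470.1 300.3  82.4] [469.8 298.7  88. ] [468.9 304.   88. ]
[466.5 103.3  81.5] [467.5 103.4  88. ] [463.9 108.4  88. ]
318.8510291984825 216.7530809086471 319.1322068703187 [539.88088279 119.40368724  81.89815492]
-0.23631852309311951 -0.23099755191036744
[-67.54276854 -32.80892232  -0.41885303]
[[ 0.962  0.274 -0.   ]
 [ 0.274 -0.962  0.001]
 [ 0.    -0.001 -1.   ]]
```

Sizes and height check out: 319 x 217 mm, and the top is at about 85 mm. The box is centred at about (539,120) with yaw -0.234, and the plate is at about (466,105), box y about -33. First I close the fingers and align them with the box, then travel.

```bash
python3 -m jog '[[0,0,0,0,0,0.128,0],[0,0,0,0,0,0.128,0],[0,0,0,0,0,0.128,0],[0,0,0,0,0,0.128,0],[0.012,-0.048,0,0,0,0,0]]' 60
python3 -m jog '[[0.012,-0.048,0,0,0,0,0],[0.012,-0.048,0,0,0,0,0],[0.012,-0.048,0,0,0,0,0],[0.012,-0.048,0,0,0,0,0],[0.012,-0.048,0,0,0,0,0]]'
python3 -m jog '[[0.012,-0.048,0,0,0,0,0],[0.012,-0.048,0,0,0,0,0],[0.012,-0.048,0,0,0,0,0],[0.012,-0.048,0,0,0,0,0],[0.012,-0.048,0,0,0,0,0]]'
python3 -m jog '[[0.012,-0.048,0,0,0,0,0],[0.012,-0.048,0,0,0,0,0],[0.012,-0.048,0,0,0,0,0],[0,0,0,0,0,0,0],[0,0,0,0,0,0,0]]'
cat >w.py <<'E'
from h import *
s=sense();M=R.from_quat(s['ee_rot'][[1,2,3,0]]).as_matrix();p=s['eef_pos']
B=R.from_euler('z',-.234).as_matrix()
print(s['time_s'],p.round(1),'to plate in tool axes (mm):',(M.T@(np.array([466,104.5,85-0+11])-p)).round(1),'box xyz',(B.T@(p-[539,120,0])).round(1),'rotvec err',R.from_matrix(M.T@B@np.diag([1,-1,-1])).as_rotvec().round(3),s['force'].round(1),s['grip_width'].round(2),s['joints'].round(2))
E
python3 w.py
```

```text
time_s: 0.6
eef_pos: [165.3, -462.9, 241.1]
ee_rot: [-0.0, 0.993, -0.12, -0.0]
force: [1.7, 0.5, -0.4]
grip_width: 0.141
grip_force: 0.0
time_s: 1.1
eef_pos: [281.2, -239.5, 242.2]
ee_rot: [-0.0, 0.993, -0.117, 0.0]
force: [0.3, -0.1, -0.4]
grip_width: 0.001
grip_force: 0.0
time_s: 1.6
eef_pos: [395.3, -19.8, 242.4]
ee_rot: [0.0, 0.993, -0.117, 0.0]
force: [0.7, -1.0, -0.3]
grip_width: 0.002
grip_force: 0.0
time_s: 2.1
eef_pos: [463.1, 110.4, 241.7]
ee_rot: [0.0, 0.993, -0.116, -0.001]
force: [0.2, 0.4, -0.4]
grip_width: 0.001
grip_force: 0.0Traceback (most recent call last):
  File "w.py", line 4, in <module>
    print(s['time_s'],p.round(1),'to plate in tool axes (mm):',(M.T@(np.array([466,104.5,85-0+11])-p)).round(1),'box xyz',(B.T@(p-[539,120,0])).round(1),'rotvec err',R.from_matrix(M.T@B@np.diag([1,-1,-1])).as_rotvec().round(3),s['force'].round(1),s['grip_width'].round(2),s['joints'].round(2))
                                                                                                                                                                                                                                                       ^^^^^^^^^^^^^^^^^^^^^
AttributeError: 'float' object has no attribute 'round'
```

```bash
sed -i "s/,s\['grip_width'\].round(2)//" w.py
python3 -m jog '[[0.004,0.005,0.04,0,0,0,0],[0,0,0.04,0,0,0,0],[0,0,0.035,0,0,0,0],[0,0,0.015,0,0,0,0],[0,0,0,0,0,0,0]]'
python3 w.py
python3 - <<'E'
from rig import eyes
import cv2
a=eyes.capture("scene")[120:300,245:430,::-1]; b=eyes.capture("top")[145:290,210:390,::-1]
import numpy as np
a=cv2.resize(a,(560,545),interpolation=2)
cv2.imwrite("pics/d.png",a)
E
```

```text
time_s: 2.6
eef_pos: [464.7, 102.7, 110.7]
ee_rot: [0.0, 0.993, -0.118, -0.002]
force: [-0.3, -0.3, 1.0]
grip_width: -0.002
grip_force: 0.0
2.6 [464.7 102.7 110.7] to plate in tool axes (mm): [ 0.9 -2.1 14.7] box xyz [-68.3 -34.1 110.7] rotvec err [ 0.001  0.004 -0.002] [-0.3 -0.3  1. ] [-0.03  0.36  1.81 -0.    0.98  1.78]
```

View pics/d.png

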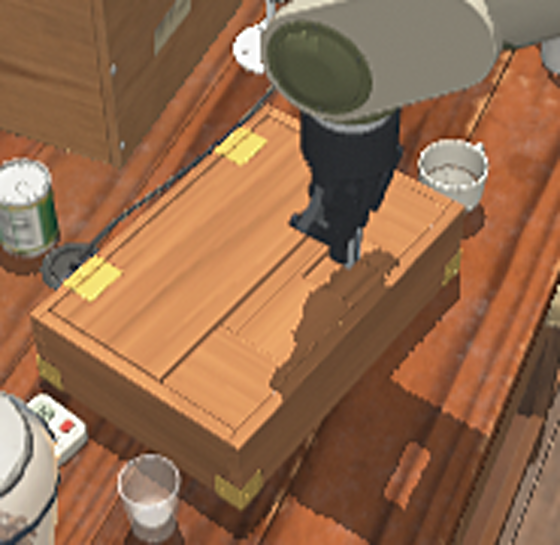

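The fingertips, at crop (345,262), are over the plate. I press it down gradually.

```bash
python3 -m jog '[[0.001,-0.001,0.008,0,0,0,0],[0,0,0.005,0,0,0,0],[0,0,0.002,0,0,0,0],[0,0,0.001,0,0,0,0],[0,0,0,0,0,0,0]]'
python3 -m jog '[[0,0,0.001,0,0,0,0],[0,0,0.001,0,0,0,0],[0,0,0,0,0,0,0]]'; python3 w.py
```

```text
time_s: 3.2
eef_pos: [467.3, 104.8, 96.3]
ee_rot: [0.0, 0.993, -0.117, 0.0]
force: [-0.5, 0.4, 0.4]
grip_width: 0.003
grip_force: 0.0
time_s: 3.5
eef_pos: [467.4, 104.8, 94.4]
ee_rot: [-0.0, 0.993, -0.117, 0.0]
force: [-0.2, 0.0, 1.8]
grip_width: 0.003
grip_force: 0.8
3.5 [467.4 104.8  94.4] to plate in tool axes (mm): [-1.3  0.6 -1.6] box xyz [-66.1 -31.4  94.4] rotvec err [-0. -0. -0.] [-0.2  0.   1.8] [-0.02  0.39  1.81  0.    0.93  1.78]
```

```bash
python3 -m jog '[[0,0,0.001,0,0,0,0],[0,0,0.001,0,0,0,0],[0,0,0,0,0,0,0]]'
python3 -m jog '[[0,0,0.001,0,0,0,0],[0,0,0.0005,0,0,0,0],[0,0,0,0,0,0,0],[0,0,0,0,0,0,0]]'; python3 -m jog '[[0,0,0.0008,0,0,0,0],[0,0,0,0,0,0,0]]'
```

```text
time_s: 3.8
eef_pos: [467.4, 104.7, 92.3]
ee_rot: [-0.0, 0.993, -0.117, 0.0]
force: [-1.2, 1.1, 1.8]
grip_width: -0.001
grip_force: 1.2
time_s: 4.2
eef_pos: [467.4, 104.8, 90.9]
ee_rot: [-0.0, 0.993, -0.117, 0.0]
force: [0.3, 0.7, 3.0]
grip_width: -0.0
grip_force: 1.9
time_s: 4.4
eef_pos: [467.5, 104.8, 90.7]
ee_rot: [-0.0, 0.993, -0.117, 0.0]
force: [-2.6, 0.1, 11.1]
grip_width: 0.0
grip_force: 5.7
```

It bottomed out with a force step to 11 N. I retreat upwards and look.

```bash
python3 -m jog '[[0,0,-0.01,0,0,0,0],[0,0,-0.03,0,0,0,0],[0,0,-0.04,0,0,0,0],[0,0,0,0,0,0,0]]'
python3 w.py; python3 - <<'E'
from rig import eyes
import cv2
a=eyes.capture("scene")[100:300,225:430,::-1]
cv2.imwrite("pics/e.png",cv2.resize(a,None,fx=2.8,fy=2.8,interpolation=2))
E
```

```text
time_s: 4.8
eef_pos: [469.0, 104.7, 174.3]
ee_rot: [-0.0, 0.993, -0.117, 0.004]
force: [-0.2, 0.4, -0.5]
grip_width: -0.003
grip_force: 0.0
4.8 [469.  104.7 174.3] to plate in tool axes (mm): [-3.5  1.  78.3] box xyz [-64.5 -31.1 174.3] rotvec err [-0.001 -0.007  0.   ] [-0.2  0.4 -0.5] [-0.02  0.28  1.73 -0.    1.12  1.78]
```

View pics/e.png

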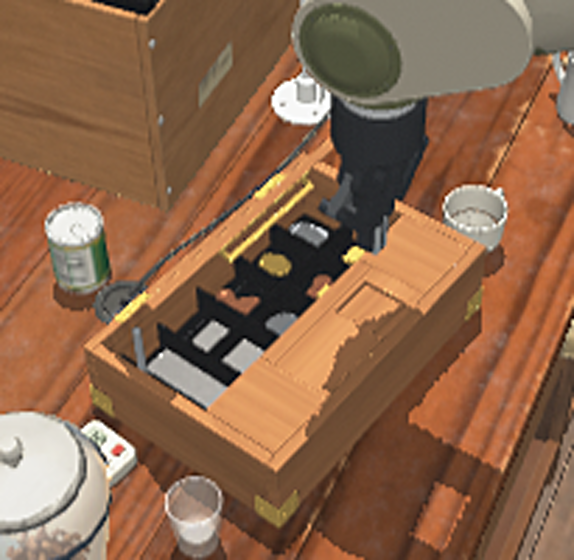

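The lid is up on its strut, seen edge-on from crop (228,255) to (310,185), and the box is unmoved. Now I centre on the lid and push it back.

```bash
python3 -m jog '[[0.025,-0.03,0,0,0,0,0],[0.03,0,0,0,0,0,0],[0.02,0,0,0,0,0,0],[0.01,0,0,0,0,0,0],[0.01,0,0,0,0,0,0]]'
python3 -m jog '[[0.01,0,0,0,0,0,0],[0.01,0,0,0,0,0,0],[0.01,0,0,0,0,0,0],[0.01,0,0,0,0,0,0],[0,0,0,0,0,0,0]]'; python3 w.py
```

```text
time_s: 5.35
eef_pos: [566.3, 111.8, 169.0]
ee_rot: [0.0, 0.993, -0.117, -0.001]
force: [-1.8, 0.3, 1.5]
grip_width: -0.0
grip_force: 1.0
time_s: 5.85
eef_pos: [608.1, 102.3, 174.3]
ee_rot: [-0.001, 0.993, -0.117, 0.005]
force: [-2.4, 3.2, 23.5]
grip_width: 0.001
grip_force: 0.7
5.85 [608.1 102.3 174.3] to plate in tool axes (mm): [-139.4   31.1   77. ] box xyz [ 71.3  -1.2 174.3] rotvec err [-0.002 -0.009 -0.001] [-2.4  3.2 23.5] [-0.02  0.56  1.3   0.    1.26  1.78]
```

```bash
python3 - <<'E'
from rig import eyes
import cv2,numpy as np
a=eyes.capture("scene")[60:260,225:430,::-1];b=eyes.capture("top")[110:310,200:400,::-1]
r=lambda i:cv2.resize(i,(395,395),interpolation=2)
cv2.imwrite("pics/f.png",np.hstack([r(a),r(b)]))
E
```

```text
(no output)
```

View pics/f.png

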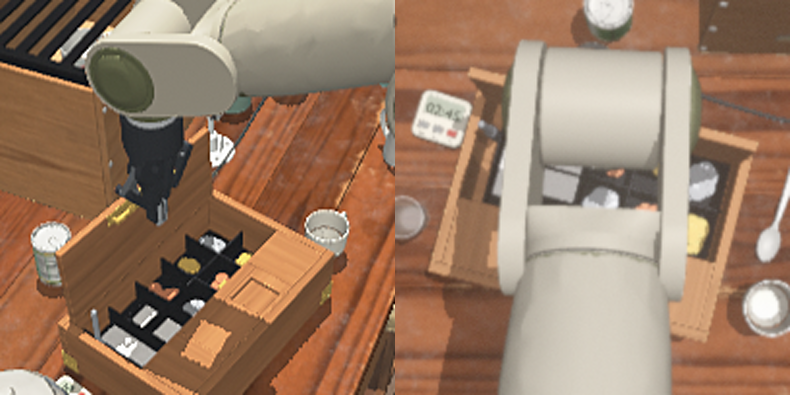

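The lid is nearly upright, with its top edge wedged under the gripper's knuckles (left crop, near (165,190)). I raise the tool to relieve that, then push with the tips only.

```bash
python3 -m jog '[[-0.003,0,-0.01,0,0,0,0],[0,0,-0.01,0,0,0,0],[0,0,0,0,0,0,0]]';python3 w.py
python3 -m jog '[[0.006,0,0,0,0,0,0],[0.006,0,0,0,0,0,0],[0,0,0,0,0,0,0]]'; python3 w.py
```

```text
time_s: 6.25
eef_pos: [603.1, 103.3, 191.7]
ee_rot: [-0.0, 0.993, -0.117, 0.001]
force: [0.5, 0.3, 0.7]
grip_width: -0.004
grip_force: 0.0
6.25 [603.1 103.3 191.7] to plate in tool axes (mm): [-133.8   30.7   95.3] box xyz [ 66.2  -1.4 191.7] rotvec err [-0.    -0.003 -0.   ] [0.5 0.3 0.7] [-0.02  0.54  1.29 -0.    1.3   1.78]
time_s: 6.55
eef_pos: [614.9, 100.1, 189.4]
ee_rot: [0.0, 0.993, -0.117, -0.0]
force: [-0.0, 0.4, -0.2]
grip_width: -0.002
grip_force: 0.0
6.55 [614.9 100.1 189.4] to plate in tool axes (mm): [-145.8   30.3   93.4] box xyz [ 78.5  -1.8 189.4] rotvec err [ 0.     0.    -0.001] [-0.   0.4 -0.2] [-0.03  0.57  1.25 -0.    1.32  1.78]
```

```bash
python3 -m jog '[[0.008,0,-0.006,0,0,0,0],[0.008,0,0,0,0,0,0],[0.007,0,0,0,0,0,0],[0.006,0,0,0,0,0,0],[0,0,0,0,0,0,0]]';python3 w.py;  python3 - <<'E'
from rig import eyes
import cv2,numpy as np
a=eyes.capture("scene")[60:260,225:430,::-1]
cv2.imwrite("pics/g.png",cv2.resize(a,(500,500),interpolation=2))
E
```

```text
time_s: 7.05
eef_pos: [643.0, 93.5, 195.4]
ee_rot: [0.0, 0.993, -0.117, -0.0]
force: [-0.8, -0.8, -0.1]
grip_width: 0.005
grip_force: 0.0
7.05 [643.   93.5 195.4] to plate in tool axes (mm): [-174.7   30.4   99.5] box xyz [107.3  -1.7 195.4] rotvec err [ 0.     0.    -0.001] [-0.8 -0.8 -0.1] [-0.04  0.63  1.14 -0.    1.37  1.77]
```

View pics/g.png

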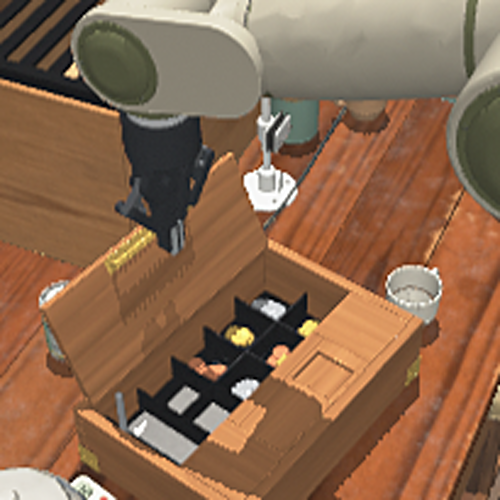

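The lid leans back past upright: its left corner, at (45,305), is outboard of the hinge at (80,405). I retreat forward and up, then check that it stays.

```bash
python3 -m jog '[[-0.03,0,0,0,0,0,0],[-0.04,0,0,0,0,0,0],[-0.045,0,-0.01,0,0,0,0],[-0.03,0,-0.03,0,0,0,0],[0,0,-0.04,0,0,0,0]]'
python3 -m jog '[[-0.03,0.03,-0.02,0,0,0,0],[-0.03,0.03,0,0,0,0,0],[-0.02,0.04,0,0,0,0,0],[0,0.045,0,0,0,0,0],[0,0.045,0,0,0,0,0]]'
python3 -m jog '[[0,0.045,0,0,0,0,0],[0,0.045,0,0,0,0,0],[0,0.04,0,0,0,0,0],[0,0,0,0,0,0,0],[0,0,0,0,0,0,0]]'
python3 w.py;  python3 - <<'E'
from rig import eyes
import cv2,numpy as np
a=eyes.capture("scene")[60:310,215:465,::-1];b=eyes.capture("top")[110:310,200:400,::-1]
r=lambda i:cv2.resize(i,(395,395),interpolation=2)
cv2.imwrite("pics/i.png",np.hstack([r(a),r(b)]))
E
```

```text
time_s: 7.6
eef_pos: [497.5, 128.5, 275.9]
ee_rot: [0.0, 0.993, -0.116, -0.002]
force: [1.9, 0.0, 0.6]
grip_width: -0.002
grip_force: 0.0
time_s: 8.1
eef_pos: [378.3, -39.6, 296.4]
ee_rot: [0.0, 0.993, -0.116, 0.001]
force: [1.9, -0.2, 0.0]
grip_width: 0.003
grip_force: 0.0
time_s: 8.6
eef_pos: [349.1, -165.4, 295.9]
ee_rot: [-0.0, 0.993, -0.118, -0.0]
force: [-0.3, 0.4, 0.8]
grip_width: -0.001
grip_force: 0.0
8.6 [ 349.1 -165.4  295.9] to plate in tool axes (mm): [  50.6 -289.7  200. ] box xyz [-118.6 -321.7  295.9] rotvec err [-0.     0.    -0.002] [-0.3  0.4  0.8] [-0.75 -0.04  1.77  0.    1.42  1.06]
```

View pics/i.png

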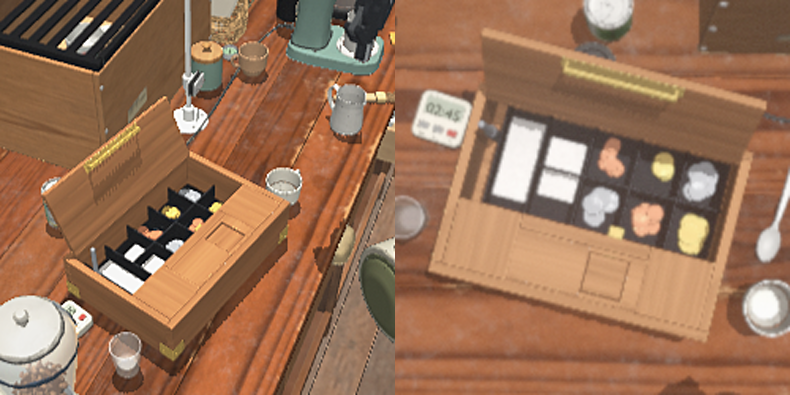

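The lid stands past upright by itself. The box's front-left corner is still at top-view pixel (218,248), as at the start, and the glass, cup, timer and spoon are where they were.

```bash
python3 -c "from rig import finish_job; print(finish_job())"
```

```text
the job is handed in; nothing more can be done
None
```

The takings box is open: I pressed the catch plate fully down, pushed the lid back past upright where it stays by itself, and handed the job in at about 9 s. The box and the things around it showed no movement in the last pictures. During the push the lid's edge briefly pressed up on the gripper's knuckles with about 24 N (limit 40 N), so I raised the tool and finished with the fingertips.

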